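# Drive a worn bushing out of a pendulum pivot hub

## Robot

A 7-joint arm with a two-finger parallel gripper is mounted at the origin on the work surface. World frame = base frame: x ahead of the robot, y to its left, z up, the work surface at z = 0. Lengths are in m, angles in rad, forces in N, time in s.
With the tool pointing down it reaches from about 0.35 to 0.9 m from the base axis. Payload 8.1 kg.
Tool frame: the origin (TCP) lies at the very end of the fingers, on their centre line; the grasp point (between the pads) lies behind it (grip_point_offset is the z of the grasp point in the tool frame, in m); z points along the fingers, y is the direction in which the jaws open and shut (so a half turn about z gives the same grasp; the last joint's range is limited). The gripper opens to 92 mm and grips with 3 to 60 N. Pads are 19 mm wide; open, the fingers measure 130 mm over their backs; the gripper's body (75 mm by 190 mm) begins 47 mm behind the grasp point.
Start: joints at [-1.263, 0.434, 0.025, 1.573, -0.012, 1.134, -0.075], TCP at [0.25, 0.573, 0.227] pointing down, gripper open.
Joint ranges: [-2.62, 2.62], [-0.44, 2.09], [-1.27, 1.32], [0.08, 2.57], [-1.32, 4.46], [0.12, 2], [-2.74, 2.74]. Speed limits (rad/s): [2.22, 2.22, 3.01, 3.01, 3.14, 3.14, 3.14].

## Interface

Orientations are given as a 3x3 rotation matrix whose columns are the frame's x, y, z axes.
In Python, from workcell import get_obs, capture, camera_model, hand_in, grip_point_offset gives the robot as it stands.
- The arm moves only by the tool drive_tool, never from a script. Its argument "rows" is a list that holds one entry, the list of rows, each a list of 7 numbers: the shift along the tool's x, y, z in m, then the turn, a rotation vector about the tool's x, y, z in rad, then the finger opening in m, from 0 to 0.0918. A call has 1 to 12 rows; each row shifts and turns the commanded pose from where the row before left it, along the tool's axes as they then stand; what a row does not reach is not made up. A row lasts 1/12 s, in which the tool goes at most 41.7 mm and 7.16 degrees, less where a joint would pass 70% of its speed; a pose out of reach is approached as far as the arm can. A call with a gripper value outside its range is refused whole. The fingers move at their own pace and stop on an object; "squeeze" is the grip in N (left out, the last holds). Time passes only in rows, so rows that do not move let the fingers close. It gives the time, the measured TCP pose, the force and the opening at its end, in the units of the state.
- get_obs(): the state, without advancing time (a new reading comes with each control period).
- capture(name): name is "side" or "top"; returns the picture (420x560x3 uint8, blue, green, red); there is no depth.
- camera_model(name): a dict with "fx", "fy", "cx", "cy" (pixels), "distortion" ([k1, k2, p1, p2, k3] as OpenCV has them; the pictures are not rectified), "pose" (4x4, takes a point from camera to world coordinates). Camera axes: x right, y up, looking along -z (the intrinsics and any distortion apply to the point x, -y, -z); pixel columns grow to the right and rows downward; lengths in m; the calibration is good to about 2 mm. A picture is of the moment at which its call begins. camera_model takes no time and is no camera call.
- hand_in(): hands the job in, once; it reports no verdict.
The state is a dict: "time": time; "joint_positions": joint angles; "joint_velocities": joint speeds; "joint_efforts": joint torques, N m; "ee_pos": TCP position; "tool_rot": TCP orientation; "contact_force": force on the tool from outside, world axes, zero at the start; "wrist_torque": the same for the moment, N m; "gripper_width": finger opening in m.
Only numpy, scipy, OpenCV 4.12 (cv2) and the standard library are available. Lean on these libraries where they do the work, as an engineer would, in place of code of your own. Each camera call takes 0.05 s, during which the arm holds its last target. There are 200 camera calls.

## Task

Take the orange-handled drift from its wooden tool block, feel its nose through the green guide cone into the bore of the aluminium hub, and push the copper bushing down and fully out of the hub until it rests on the bottom of the clear receiver. Push slowly and by feel, never forcing the drift against the hub, cone or bushing (stay under 30 N). Then stand the drift back upright in its tool block, let go, and leave the hard disk, battery box and jar alone.

Things in the scene. Friction and masses are not known exactly. Their poses are not given: they have to be found in the camera images.
- stand: Extraction stand, fixed: blue base plate 130 (x) by 100 (y) by 10 mm, four steel posts and on them the aluminium pivot hub, 70 x 70 x 24 mm, underside 52 mm and top face 76 mm above the bench, with a vertical 18 mm bore right through it. The green guide cone stands on the hub, a clear receiver tube hangs below it. Origin: centre of the base's underside, z up.
- guide (a point): Point on the stand's centre line, 76 mm above the bench. The hub was clamped by hand: cone and bore sit up to 8 mm off this line along the stand's x and also its y, to be seen or felt. The cone (mouth 42 mm wide, 83 mm above the bench; slope 30 degrees from level) meets the 18 mm bore at 76 mm. Greased (friction 0.25), rigid. An upright drift whose nose stops on it at 76 mm + h is 3 mm + 1.7 h off the axis
- bushing (a joint): How far (m) the copper bushing (18 mm outside, 8 mm hole, 24 mm long) has been pushed down. At 0 its top is level with the bore's mouth, 76 mm above the bench; it starts 0 to 5 mm down. At 0.024 it has just left the hub; at 0.034 it rests on the receiver's bottom, a hard stop. It resists with about 7 N plus 2.5 N per 10 mm/s of speed, and stays where it is left.
- holder: Wooden tool block 64 x 64 x 60 mm, fixed to the bench, with a vertical 19 mm round hole in the centre of its top (3 mm chamfer), 50 mm deep: the hole's floor is 10 mm above the bench. Origin: centre of its underside, z up.
- drift_grip (a point): Centre of the drift's orange handle, where to grip it. The drift (0.2 kg, round, straight) stands upright in the tool block at the start: handle 26 mm diameter, 60 mm long; below it a steel shank 15 mm diameter, 75 mm long, with a flat nose 12 mm across, bevelled 2 mm. The nose is 105 mm below this point. Stood in the block this point is 115 mm above the bench.
- drift_tip (a point): Centre of the flat nose of the drift; z axis towards the handle.
- disk: Opened hard disk, 147 x 102 x 26 mm, black with a bright platter, loose on the bench; leave alone. Origin: centre of its underside.
- battery: Black battery box 60 x 35 x 22 mm, loose; leave alone. Origin: centre of its underside.
- jar: Small glass jar with a white cap, 50 mm diameter, 60 mm high, loose; leave alone. Origin: centre of its underside.
Not all that is in view belongs to the job. There is more than one size of the holder; the job needs the middle-sized.

How it is judged:
On the way, in this order (a step that is already met when the one before it is completed fails the run):
1. the drift is lifted out of the tool block and brought over the stand (horizontal distance between drift_tip and stand below 0.03 m and height (world z) of drift_tip above 0.05 m), for 0.1 s.
2. the drift, inside the bore, has pushed the bushing out of the hub to the bottom of the receiver (value of joint bushing above 0.0315 m and height (world z) of drift_tip below 0.05 m and horizontal distance between drift_tip and stand below 0.018 m), for 0.1 s.
At the end, for the whole second after the job is handed in: The bushing is at the bottom of the receiver (pushed at least 31.5 mm of 34 mm); the drift stands at rest in the tool block's hole, nose within 8 mm of its axis and within 6 mm of its floor, tilted less than 0.15 rad (value of joint bushing above 0.0315 m and horizontal distance between drift_tip and holder below 0.008 m and height (world z) of drift_tip below 0.016 m and angle between drift_tip's own z axis and vertical below 0.15 rad and linear speed of drift below 0.02 m/s); the robot touches nothing.
It fails at once if the drift is forced against the hub, cone or bushing (over 30 N) (contact force between drift and stand above 30 N).
It fails at once if the hard disk is moved by more than 15 mm (distance of disk from where it was at the start of the episode above 0.015 m).
It fails at once if the battery box is moved by more than 15 mm (distance of battery from where it was at the start of the episode above 0.015 m).
It fails at once if the jar is moved by more than 15 mm (distance of jar from where it was at the start of the episode above 0.015 m).
It also fails if it takes over 72 s, if anything falls off the work surface, if the arm or the gripper's body presses on something with over 40 N, if the wrist force passes 120 N, or if a joint passes its speed limit or range.

## Working session

There is one attempt and no reset: what is moved stays moved. The work goes in short steps, Python scripts to look and compute and a tool call to move; the robot and the scene stay as the last step left them, time stands still between calls to the robot, and variables do not carry over. Pictures are saved under pics/ and viewed, about 8 in all and at most 12, crops included, and the job is handed in when it is done.

Besides the shell and the picture viewer there is one more tool, called after ">>>" as name([rows], argument=value, ...), one row to a line, values as JSON. drive_tool: Moves the arm, as the interface text tells. Its arguments: {"type":"object","properties":{"rows":{"type":"array"},"squeeze":{"type":"number"}},"required":["rows"]}

```bash
mkdir -p pics; ls; cat > h.py <<'E'
import numpy as np, cv2
from workcell import *
def ray(n,u,v):
    m=camera_model(n);K=np.array([[m['fx'],0,m['cx']],[0,m['fy'],m['cy']],[0,0,1]])
    p=cv2.undistortPoints(np.array([[[u,v]]],float),K,np.array(m['distortion'],float))[0,0]
    P=np.array(m['pose']);d=P[:3,:3]@np.array([p[0],-p[1],-1]);return P[:3,3],d
def onz(n,u,v,z):
    o,d=ray(n,u,v);return (o+d*(z-o[2])/d[2]).round(4)
def proj(n,X):
    m=camera_model(n);K=np.array([[m['fx'],0,m['cx']],[0,m['fy'],m['cy']],[0,0,1]])
    P=np.array(m['pose']);c=P[:3,:3].T@(np.array(X)-P[:3,3]);c=c*[1,-1,-1]
    return cv2.projectPoints(c.reshape(1,1,3),np.zeros(3),np.zeros(3),K,np.array(m['distortion'],float))[0].ravel().round(1)
E
python3 - <<'E'
from h import *
for n in('top','side'): cv2.imwrite(f'pics/{n}0.png',capture(n)); print(n,camera_model(n))
print(grip_point_offset,get_obs())
E
```

```text
pics
top {'fx': 523.109081991579, 'fy': 523.109081991579, 'cx': 284.44646119412636, 'cy': 210.45900562200032, 'distortion': array([-0.11343724,  0.        ,  0.        ,  0.        ,  0.        ]), 'pose': array([[-0.15582248,  0.96077687, -0.2294061 ,  0.35806356],
       [-0.98775705, -0.15330722,  0.02886026,  0.11310583],
       [-0.00744134,  0.23109457,  0.97290283,  1.11558204],
       [ 0.        ,  0.        ,  0.        ,  1.        ]])}
side {'fx': 443.0246474178632, 'fy': 443.0246474178632, 'cx': 274.82736936744766, 'cy': 203.94390641179567, 'distortion': array([-0.04123961,  0.        ,  0.        ,  0.        ,  0.        ]), 'pose': array([[ 0.83883768,  0.41279813, -0.354893  ,  0.31700358],
       [-0.54431424,  0.6257457 , -0.55871668, -0.3226222 ],
       [-0.00856443,  0.66184591,  0.74959098,  0.67787511],
       [ 0.        ,  0.        ,  0.        ,  1.        ]])}
-0.0188 {'time': 0.1, 'joint_positions': array([-1.26263889,  0.43516696,  0.02497804,  1.57399697, -0.0115898 ,
        1.13398881, -0.07508678]), 'joint_velocities': array([ 1.09460574e-04,  6.48963951e-05,  1.66238431e-03, -1.18761310e-03,
       -4.40013981e-04, -1.25000303e-03, -1.02379346e-03]), 'joint_efforts': array([ 3.10145195e-03, -6.69126964e+01,  9.88034829e-01, -3.15145683e+01,
       -6.04811241e-02,  3.74366180e-02,  9.99356502e-06]), 'ee_pos': array([0.24943834, 0.57257442, 0.22601855]), 'tool_rot': array([[-9.16796382e-01,  3.99354736e-01, -4.33766106e-04],
       [ 3.99354947e-01,  9.16795403e-01, -1.34716877e-03],
       [-1.40323457e-04, -1.40830609e-03, -9.99998998e-01]]), 'contact_force': array([-0.12362551, -0.2159041 ,  0.52941251]), 'wrist_torque': array([-0.0408757 , -0.01113055, -0.06869049]), 'gripper_width': 0.09178789136148514}
```

View pics/top0.png

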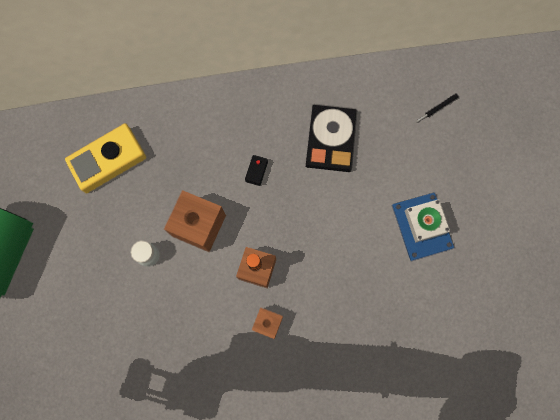

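View pics/side0.png

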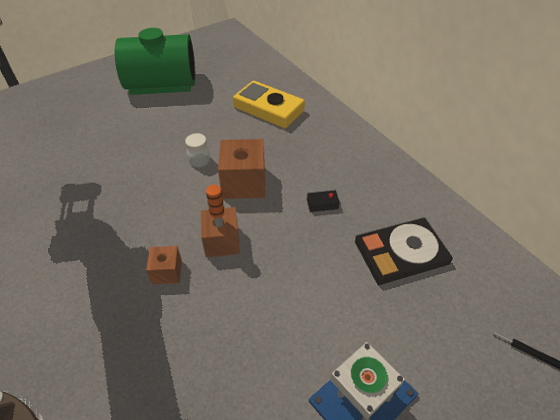

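Top view: the drift's orange handle is at (254,262), standing in the middle block at (256,267). Things that could be mistaken for that block are the big block at (195,220) and the small one at (267,323), and both are empty. The stand is at (424,225), with the disk at (332,138), the battery at (257,170) and the jar at (142,252). I choose the middle block and check it with a crop.

```bash
cat > m.py <<'E'
from h import *
A=capture('top');B=capture('side')
def blobs(I,f,name,roi,amin=15):
    h=cv2.cvtColor(I,cv2.COLOR_BGR2HSV).astype(int);m=f(h[...,0],h[...,1],h[...,2]).astype(np.uint8)*255
    k=np.zeros_like(m);x0,x1,y0,y1=roi;k[y0:y1,x0:x1]=m[y0:y1,x0:x1]
    k=cv2.morphologyEx(k,cv2.MORPH_CLOSE,np.ones((3,3)))
    cs,_=cv2.findContours(k,cv2.RETR_EXTERNAL,cv2.CHAIN_APPROX_NONE);out=[]
    for c in sorted(cs,key=cv2.contourArea)[::-1][:3]:
        if cv2.contourArea(c)>=amin:
            e=cv2.fitEllipse(c) ;print(name,'area',cv2.contourArea(c),'ell',np.round(e[0],1),np.round(e[1],1),'bb',cv2.boundingRect(c));out.append((c,e))
    return out
orange=lambda h,s,v:(h<12)&(s>200)&(v>150)
green=lambda h,s,v:(h>50)&(h<85)&(s>100)
white=lambda h,s,v:(s<50)&(v>150)
blobs(A,orange,'Ahandle',(235,280,240,290)); blobs(B,orange,'Bhandle',(195,240,175,230))
g=blobs(A,green,'Acone',(390,460,190,265))[0][1][0]
g2=blobs(B,green,'Bcone',(300,420,330,420))[0][1][0]
for z in(.076,.083):print('cone',z,onz('top',*g,z),onz('side',*g2,z))
w=blobs(A,white,'Ahub',(390,460,190,265));r=cv2.minAreaRect(w[0][0]);print('hub rect',r,[onz('top',*p,.076) for p in cv2.boxPoints(r)])
b=blobs(A,lambda h,s,v:(h>95)&(h<125)&(s>120),'Abase',(380,470,180,270));b=cv2.convexHull(b[0][0]);r=cv2.minAreaRect(b);print('base',[onz('top',*p,.01) for p in cv2.boxPoints(r)])
c1=cv2.resize(A[235:345,220:300],None,fx=5,fy=5,interpolation=2)[:550]
c2=cv2.resize(B[340:415,310:420],None,fx=3.6,fy=3.6,interpolation=2)
c3=cv2.resize(A[190:265,385:460],None,fx=3.6,fy=3.6,interpolation=2)
C=np.zeros((560,800,3),np.uint8);C[:550,:400]=c1;C[:270,402:402+396]=c2[:270,:396];C[280:550,402:672]=c3
cv2.imwrite('pics/crop1.png',C)
E
python3 m.py
```

```text
Acone area 374.0 ell [428.9 218.5] [21.2 22.6] bb (418, 207, 23, 23)
Bcone area 928.0 ell [368.6 374.7] [32.1 36.9] bb (351, 358, 36, 35)
cone 0.076 [ 0.5399 -0.2074  0.076 ] [ 0.5399 -0.2036  0.076 ]
cone 0.083 [ 0.5386 -0.2053  0.083 ] [ 0.5373 -0.205   0.083 ]
Ahub area 1063.0 ell [427.2 219.7] [37.1 40.2] bb (406, 200, 43, 41)
hub rect ((427.050048828125, 219.6500244140625), (34.78504943847656, 35.10127639770508), 71.56504821777344) [array([ 0.5679, -0.1625,  0.076 ]), array([ 0.5801, -0.2364,  0.076 ]), array([ 0.5084, -0.2435,  0.076 ]), array([ 0.497 , -0.1706,  0.076 ])]
Abase area 1190.0 ell [423.8 225.3] [52.4 63.1] bb (393, 193, 61, 67)
base [array([ 0.5955, -0.1542,  0.01  ]), array([ 0.6115, -0.2551,  0.01  ]), array([ 0.4806, -0.2671,  0.01  ]), array([ 0.4663, -0.1684,  0.01  ])]
```

View pics/crop1.png

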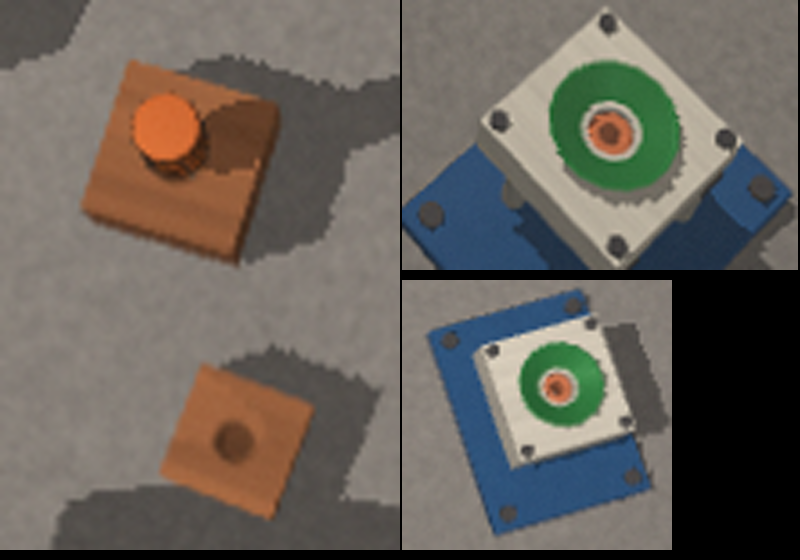

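```bash
python3 - <<'E'
from h import *
print('handle top',onz('top',253.2,260.6,.145),'side',onz('side',214,189,.145))
print('block',onz('top',256.4,266.4,.06))
for p in((130,62),(278,107),(85,208),(237,250)):print(onz('top',220+p[0]/5,235+p[1]/5,.06))
print('bush top',onz('top',428.6,219.4,.073),onz('side',310+(611-402)/3.6,340+131/3.6,.073))
print('bore ring',onz('top',385+(558-402)/3.6,190+(386-280)/3.6,.076),onz('side',310+(612-402)/3.6,340+131/3.6,.076))
for n,u,v in(('jar',142,252),('bat',257,170)):print(n,onz('top',u,v,.04))
print('big',[onz('top',*p,.06) for p in((167,225),(209,248),(223,207),(184,193))])
E
```

```text
handle top [0.501 0.157 0.145] side [0.5031 0.1578 0.145 ]
block [0.5008 0.1561 0.06  ]
[0.5427 0.1715 0.06  ]
[0.5149 0.1145 0.06  ]
[0.4864 0.1979 0.06  ]
[0.4601 0.1397 0.06  ]
bush top [ 0.5386 -0.2073  0.073 ] [ 0.5389 -0.2044  0.073 ]
bore ring [ 0.5381 -0.2058  0.076 ] [ 0.5381 -0.2052  0.076 ]
jar [0.5703 0.3902 0.04  ]
bat [0.7096 0.1257 0.04  ]
big [array([0.6147, 0.3274, 0.06  ]), array([0.5533, 0.2467, 0.06  ]), array([0.6344, 0.207 , 0.06  ]), array([0.6775, 0.2845, 0.06  ])]
```

The crop confirms the orange drift is in the middle block, which measures about 62 mm. The drift is at (0.5015, 0.157) and the bore at about (0.538, −0.205), and the two views agree to 2 mm. I move above the drift.

>>> drive_tool([
  [[-0.033,-0.0233,0,0,0,0,0.0918],[-0.033,-0.0233,0,0,0,0,0.0918],[-0.033,-0.0233,0,0,0,0,0.0918],[-0.033,-0.0233,0,0,0,0,0.0918],[-0.033,-0.0233,0,0,0,0,0.0918],[-0.033,-0.0233,0,0,0,0,0.0918],[-0.033,-0.0233,0,0,0,0,0.0918],[-0.033,-0.0233,0,0,0,0,0.0918],[-0.033,-0.0233,0,0,0,0,0.0918],[-0.033,-0.0233,0,0,0,0,0.0918],[-0.033,-0.0233,0,0,0,0,0.0918],[0,0,0,0,0,0,0.0918]],
])

```text
time: 1.2
ee_pos: [0.4841, 0.1844, 0.2271]
tool_rot: [[-0.912, 0.409, 0.003], [0.409, 0.912, -0.003], [-0.004, -0.002, -1.0]]
contact_force: [0.5, -0.4, 0.1]
gripper_width: 0.0921
```

```bash
cat > d.py <<'E'
import sys
from h import *
o=get_obs();R=o['tool_rot'];t=np.array(eval(sys.argv[1]),float)
print('t',o['time'],'pos',o['ee_pos'].round(4),'w',round(o['gripper_width'],4),'F',o['contact_force'].round(2),'T',o['wrist_torque'].round(2));print('R',R.round(4).tolist());print('tool shift',(R.T@(t-o['ee_pos'])).round(4))
E
python3 d.py '[.5015,.157,.0962]'
```

```text
t 1.2 pos [0.4841 0.1844 0.2271] w 0.0921 F [ 0.5  -0.41  0.09] T [-0.03 -0.02  0.01]
R [[-0.9124, 0.4093, 0.0026], [0.4093, 0.9124, -0.0034], [-0.0037, -0.002, -1.0]]
tool shift [-0.0266 -0.0176  0.131 ]
```

>>> drive_tool([
  [[-0.0133,-0.0088,0,0,0,0,0.0918],[-0.0133,-0.0088,0,0,0,0,0.0918],[0,0,0.02,0,0,0,0.0918],[0,0,0.02,0,0,0,0.0918],[0,0,0.02,0,0,0,0.0918],[0,0,0,0,0,0,0.0918],[0,0,0,0,0,0,0.0918]],
])

```text
time: 1.78
ee_pos: [0.4966, 0.1662, 0.1663]
tool_rot: [[-0.917, 0.399, -0.002], [0.399, 0.917, -0.001], [0.002, -0.002, -1.0]]
contact_force: [0.1, -0.0, 0.5]
gripper_width: 0.0917
```

```bash
python3 d.py '[.5015,.157,.0962]'; python3 - <<'E'
from h import *
A=capture('top')[200:320,200:320];B=capture('side')[120:270,130:300]
C=np.hstack([cv2.resize(A,(400,400),interpolation=2),cv2.resize(B,(400,400),interpolation=2)]);cv2.imwrite('pics/c2.png',C)
E
```

```text
t 1.7833 pos [0.4966 0.1662 0.1663] w 0.0917 F [ 0.06 -0.    0.51] T [ 0.01  0.02 -0.03]
R [[-0.9168, 0.3993, -0.0021], [0.3994, 0.9168, -0.001], [0.0015, -0.0017, -1.0]]
tool shift [-0.0082 -0.0064  0.0701]
```

View pics/c2.png

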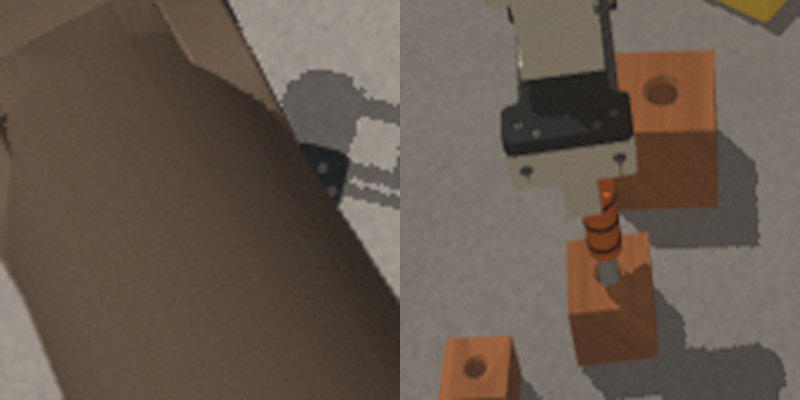

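Crop: the arm hides the top view. In the side view the near finger (585,190) is left of and in front of the handle (605,225), which fits the 8 mm still to go. I correct and descend.

>>> drive_tool([
  [[-0.0082,-0.0064,0,0,0,0,0.0918],[0,0,0,0,0,0,0.0918],[0,0,0.018,0,0,0,0.0918],[0,0,0.018,0,0,0,0.0918],[0,0,0.018,0,0,0,0.0918],[0,0,0.016,0,0,0,0.0918],[0,0,0,0,0,0,0.0918],[0,0,0,0,0,0,0.0918]],
])

```text
time: 2.55
ee_pos: [0.5024, 0.1567, 0.0969]
tool_rot: [[-0.917, 0.4, -0.001], [0.4, 0.917, -0.0], [0.0, -0.001, -1.0]]
contact_force: [-0.2, -0.9, 0.3]
gripper_width: 0.0914
```

```bash
python3 d.py '[.5015,.157,.0962]'
```

```text
t 2.55 pos [0.5024 0.1567 0.0969] w 0.0914 F [-0.16 -0.86  0.35] T [ 0.06 -0.    0.  ]
R [[-0.9166, 0.3999, -0.0007], [0.3999, 0.9166, -0.0005], [0.0004, -0.0007, -1.0]]
tool shift [ 0.0009 -0.0001  0.0007]
```

>>> drive_tool([
  [[0,0,0,0,0,0,0.03],[0,0,0,0,0,0,0.02],[0,0,0,0,0,0,0.02],[0,0,0,0,0,0,0.02],[0,0,0,0,0,0,0.02],[0,0,0,0,0,0,0.02],[0,0,0,0,0,0,0.02],[0,0,0,0,0,0,0.02],[0,0,0,0,0,0,0.02],[0,0,0,0,0,0,0.02],[0,0,0,0,0,0,0.02],[0,0,0,0,0,0,0.02]],
], squeeze=50)

```text
time: 3.55
ee_pos: [0.5023, 0.1571, 0.0967]
tool_rot: [[-0.917, 0.399, -0.0], [0.399, 0.917, -0.0], [0.0, -0.0, -1.0]]
contact_force: [0.8, 0.8, -0.2]
gripper_width: 0.0256
```

```bash
python3 d.py '[.5015,.157,.0962]'
```

```text
t 3.55 pos [0.5023 0.1571 0.0967] w 0.0256 F [ 0.84  0.81 -0.2 ] T [ 0.03 -0.02  0.06]
R [[-0.9168, 0.3994, -0.0], [0.3994, 0.9168, -0.0], [0.0, -0.0, -1.0]]
tool shift [ 0.0007 -0.0005  0.0005]
```

>>> drive_tool([
  [[0,0,-0.01,0,0,0,0.02],[0,0,-0.02,0,0,0,0.02],[0,0,-0.02,0,0,0,0.02],[0,0,-0.02,0,0,0,0.02],[0,0,-0.02,0,0,0,0.02],[0,0,-0.02,0,0,0,0.02],[0,0,0,0,0,0,0.02],[0,0,0,0,0,0,0.02]],
])

```text
time: 4.22
ee_pos: [0.5028, 0.1573, 0.208]
tool_rot: [[-0.917, 0.399, 0.002], [0.399, 0.917, 0.001], [-0.002, 0.002, -1.0]]
contact_force: [-0.5, -0.1, -2.7]
gripper_width: 0.0254
```

```bash
python3 d.py '[.538,-.205,.2067]';  python3 - <<'E'
from h import *
A=capture('side');cv2.imwrite('pics/c3.png',cv2.resize(A[40:270,100:340],(600,575),interpolation=2))
E
```

```text
t 4.2167 pos [0.5028 0.1573 0.208 ] w 0.0254 F [-0.51 -0.08 -2.73] T [0.   0.02 0.01]
R [[-0.9168, 0.3994, 0.0022], [0.3994, 0.9168, 0.0011], [-0.0016, 0.0019, -1.0]]
tool shift [-0.1769 -0.3181  0.001 ]
```

View pics/c3.png

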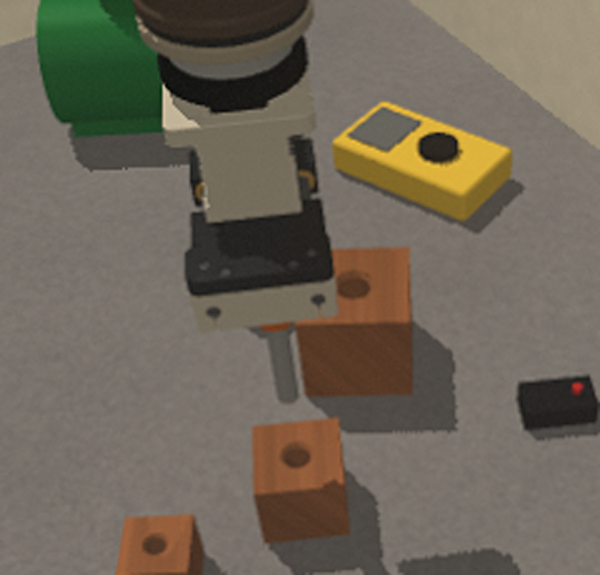

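Drift lifted and gripped, with its nose at crop (289,400) and the emptied hole at (296,456). I check both against the calibration.

```bash
python3 - <<'E'
from h import *
print('hole',onz('side',100+296*.4,40+456*.4,.06)); print('tip pred',proj('side',[.5028,.1573,.1213]),'seen',(100+288*.4,40+399*.4), onz('side',100+288*.4,40+397*.4,.1213),'shank 40mm up pred',proj('side',[.5028,.1573,.1613]))
E
```

```text
hole [0.5007 0.1567 0.06  ]
tip pred [215.5 198.9] seen (215.2, 199.60000000000002) [0.5024 0.1577 0.1213] shank 40mm up pred [212.9 182.4]
```

>>> drive_tool([
  [[-0.0177,-0.0318,0,0,0,0,0.02],[-0.0177,-0.0318,0,0,0,0,0.02],[-0.0177,-0.0318,0,0,0,0,0.02],[-0.0177,-0.0318,0,0,0,0,0.02],[-0.0177,-0.0318,0,0,0,0,0.02],[-0.0177,-0.0318,0,0,0,0,0.02],[-0.0177,-0.0318,0,0,0,0,0.02],[-0.0177,-0.0318,0,0,0,0,0.02],[-0.0177,-0.0318,0,0,0,0,0.02],[-0.0177,-0.0318,0,0,0,0,0.02],[0,0,0,0,0,0,0.02],[0,0,0,0,0,0,0.02]],
])

```text
time: 5.27
ee_pos: [0.5362, -0.2078, 0.2053]
tool_rot: [[-0.915, 0.404, -0.003], [0.404, 0.915, -0.001], [0.002, -0.002, -1.0]]
contact_force: [1.5, 0.4, -2.2]
gripper_width: 0.0256
```

```bash
python3 d.py '[.538,-.205,.1767]'
```

```text
t 5.2667 pos [ 0.5362 -0.2078  0.2053] w 0.0256 F [ 1.53  0.4  -2.25] T [0.07 0.01 0.02]
R [[-0.9148, 0.404, -0.0027], [0.404, 0.9148, -0.0006], [0.0022, -0.0017, -1.0]]
tool shift [-0.0006  0.0033  0.0286]
```

>>> drive_tool([
  [[0,0,0,0,0,0,0.02],[-0.0005,0.003,0.009,0,0,0,0.02],[0,0,0.009,0,0,0,0.02],[0,0,0.008,0,0,0,0.02],[0,0,0,0,0,0,0.02],[0,0,0,0,0,0,0.02],[0,0,0,0,0,0,0.02]],
])

```text
time: 5.85
ee_pos: [0.5393, -0.2024, 0.1807]
tool_rot: [[-0.917, 0.399, -0.0], [0.399, 0.917, -0.0], [0.0, -0.0, -1.0]]
contact_force: [-0.0, 0.0, -1.5]
gripper_width: 0.0255
```

```bash
python3 d.py '[.538,-.205,.1667]'; python3 - <<'E'
from h import *
A=capture('side')[290:420,280:450];B=capture('top')[170:290,370:490]
C=np.hstack([cv2.resize(A,(520,398),interpolation=2),cv2.resize(B,(280,280),interpolation=2)[:280].copy() if 0 else cv2.copyMakeBorder(cv2.resize(B,(280,280),interpolation=2),0,118,0,0,cv2.BORDER_CONSTANT)]);cv2.imwrite('pics/c4.png',C)
E
```

```text
t 5.85 pos [ 0.5393 -0.2024  0.1807] w 0.0255 F [-0.03  0.04 -1.5 ] T [-0.   -0.01 -0.01]
R [[-0.9169, 0.3991, -0.0001], [0.3991, 0.9169, -0.0], [0.0001, -0.0001, -1.0]]
tool shift [ 0.0001 -0.0029  0.014 ]
```

View pics/c4.png

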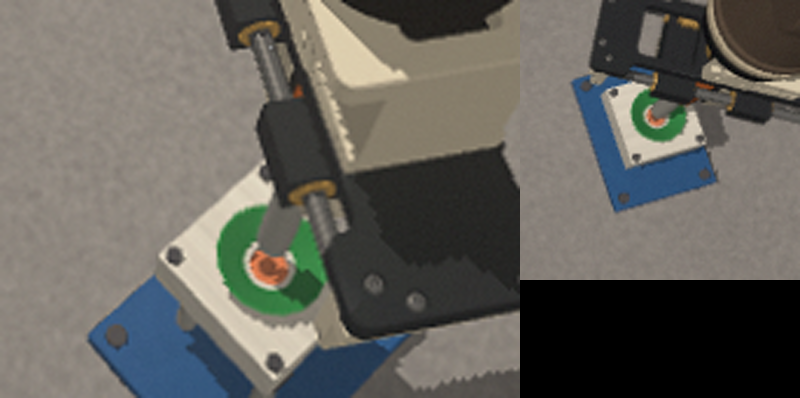

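The nose is seen at crop (276,250) just above the bore, with copper at (269,266). It needs about a 3 mm correction in −y. I'll approach contact slowly: 1 mm rows, checking force.

```bash
python3 - <<'E'
from h import *
s=170/520
print('tip',onz('side',280+275*s,290+251*s,.094),'pred px',(proj('side',[.5393,-.2024,.094])-[280,290])/s,'bush',onz('side',280+269*s,290+266*s,.073),'bore',(proj('side',[.538,-.205,.076])-[280,290])/s)
E
```

```text
tip [ 0.537  -0.2054  0.094 ] pred px [274.37647059 242.25882353] bush [ 0.5382 -0.2049  0.073 ] bore [269.78823529 263.97647059]
```

>>> drive_tool([
  [[0,-0.0015,0,0,0,0,0.02],[0,-0.0014,0,0,0,0,0.02],[0,0,0.002,0,0,0,0.02],[0,0,0.002,0,0,0,0.02],[0,0,0.002,0,0,0,0.02],[0,0,0.002,0,0,0,0.02],[0,0,0.001,0,0,0,0.02],[0,0,0,0,0,0,0.02],[0,0,0,0,0,0,0.02]],
])

```text
time: 6.7
ee_pos: [0.5381, -0.2052, 0.1717]
tool_rot: [[-0.917, 0.399, -0.0], [0.399, 0.917, 0.0], [0.0, 0.0, -1.0]]
contact_force: [-0.6, -0.0, -1.5]
gripper_width: 0.0253
```

```bash
python3 d.py '[.538,-.205,.1667]'
```

```text
t 6.7 pos [ 0.5381 -0.2052  0.1717] w 0.0253 F [-0.61 -0.04 -1.46] T [-0.03  0.01  0.01]
R [[-0.9168, 0.3994, -0.0001], [0.3994, 0.9168, 0.0001], [0.0002, 0.0, -1.0]]
tool shift [0.0001 0.0001 0.005 ]
```

>>> drive_tool([
  [[0,0,0.001,0,0,0,0.02],[0,0,0.001,0,0,0,0.02],[0,0,0.001,0,0,0,0.02],[0,0,0.001,0,0,0,0.02],[0,0,0.001,0,0,0,0.02],[0,0,0.001,0,0,0,0.02],[0,0,0.0005,0,0,0,0.02],[0,0,0,0,0,0,0.02]],
])

```text
time: 7.37
ee_pos: [0.538, -0.2052, 0.1651]
tool_rot: [[-0.917, 0.399, -0.0], [0.399, 0.917, 0.0], [0.0, -0.0, -1.0]]
contact_force: [-0.2, 0.4, -1.6]
gripper_width: 0.0251
```

>>> drive_tool([
  [[0,0,0.0005,0,0,0,0.02],[0,0,0.0005,0,0,0,0.02],[0,0,0.0005,0,0,0,0.02],[0,0,0,0,0,0,0.02]],
])

```text
time: 7.7
ee_pos: [0.5381, -0.2052, 0.1636]
tool_rot: [[-0.917, 0.399, -0.0], [0.399, 0.917, 0.0], [0.0, 0.0, -1.0]]
contact_force: [0.4, 0.7, -1.2]
gripper_width: 0.0253
```

>>> drive_tool([
  [[0,0,0.0005,0,0,0,0.02],[0,0,0.0005,0,0,0,0.02],[0,0,0.0005,0,0,0,0.02],[0,0,0.0005,0,0,0,0.02],[0,0,0,0,0,0,0.02]],
])

```text
time: 8.12
ee_pos: [0.538, -0.2052, 0.1616]
tool_rot: [[-0.917, 0.399, -0.0], [0.399, 0.917, 0.0], [0.0, 0.0, -1.0]]
contact_force: [0.4, 0.4, -1.2]
gripper_width: 0.0256
```

>>> drive_tool([
  [[0,0,0.0005,0,0,0,0.02],[0,0,0.0005,0,0,0,0.02],[0,0,0.0005,0,0,0,0.02],[0,0,0.0005,0,0,0,0.02],[0,0,0,0,0,0,0.02]],
])

```text
time: 8.53
ee_pos: [0.5382, -0.2052, 0.1599]
tool_rot: [[-0.917, 0.399, 0.0], [0.399, 0.917, 0.0], [-0.0, 0.0, -1.0]]
contact_force: [-0.1, -0.2, 0.7]
gripper_width: 0.0255
```

>>> drive_tool([
  [[0,0,0.0005,0,0,0,0.02],[0,0,0.0005,0,0,0,0.02],[0,0,0.0005,0,0,0,0.02]],
])

```text
time: 8.78
ee_pos: [0.5384, -0.2053, 0.1588]
tool_rot: [[-0.917, 0.399, 0.001], [0.399, 0.917, -0.0], [-0.001, 0.0, -1.0]]
contact_force: [-1.5, 0.5, 6.3]
gripper_width: 0.0252
```

>>> drive_tool([
  [[0,0,0.0005,0,0,0,0.02],[0,0,0.0005,0,0,0,0.02],[0,0,0.0005,0,0,0,0.02]],
])

```text
time: 9.03
ee_pos: [0.5384, -0.2053, 0.1574]
tool_rot: [[-0.917, 0.4, 0.001], [0.4, 0.917, -0.0], [-0.001, 0.0, -1.0]]
contact_force: [-2.2, 1.0, 5.8]
gripper_width: 0.0254
```

>>> drive_tool([
  [[0,0,0.0006,0,0,0,0.02],[0,0,0.0006,0,0,0,0.02],[0,0,0.0006,0,0,0,0.02],[0,0,0.0006,0,0,0,0.02],[0,0,0.0006,0,0,0,0.02],[0,0,0.0006,0,0,0,0.02]],
])

```text
time: 9.53
ee_pos: [0.5384, -0.2053, 0.1538]
tool_rot: [[-0.917, 0.399, 0.001], [0.399, 0.917, -0.0], [-0.001, 0.0, -1.0]]
contact_force: [-0.9, 0.4, 6.1]
gripper_width: 0.0252
```

>>> drive_tool([
  [[0,0,0.0006,0,0,0,0.02],[0,0,0.0006,0,0,0,0.02],[0,0,0.0006,0,0,0,0.02],[0,0,0.0006,0,0,0,0.02],[0,0,0.0006,0,0,0,0.02],[0,0,0.0006,0,0,0,0.02]],
])

```text
time: 10.03
ee_pos: [0.5384, -0.2053, 0.1502]
tool_rot: [[-0.917, 0.399, 0.001], [0.399, 0.917, -0.0], [-0.001, 0.0, -1.0]]
contact_force: [-2.0, 1.4, 6.7]
gripper_width: 0.0252
```

Smooth: about 8 N with little side load. Continuing.

>>> drive_tool([
  [[0,0,0.0006,0,0,0,0.02],[0,0,0.0006,0,0,0,0.02],[0,0,0.0006,0,0,0,0.02],[0,0,0.0006,0,0,0,0.02],[0,0,0.0006,0,0,0,0.02],[0,0,0.0006,0,0,0,0.02],[0,0,0.0006,0,0,0,0.02],[0,0,0.0006,0,0,0,0.02],[0,0,0.0006,0,0,0,0.02],[0,0,0.0006,0,0,0,0.02]],
])

```text
time: 10.87
ee_pos: [0.5384, -0.2054, 0.1442]
tool_rot: [[-0.917, 0.4, 0.001], [0.4, 0.917, -0.0], [-0.001, 0.0, -1.0]]
contact_force: [-2.0, 0.5, 6.6]
gripper_width: 0.0254
```

>>> drive_tool([
  [[0,0,0.0006,0,0,0,0.02],[0,0,0.0006,0,0,0,0.02],[0,0,0.0006,0,0,0,0.02],[0,0,0.0006,0,0,0,0.02],[0,0,0.0006,0,0,0,0.02],[0,0,0.0006,0,0,0,0.02],[0,0,0.0006,0,0,0,0.02],[0,0,0.0006,0,0,0,0.02],[0,0,0.0006,0,0,0,0.02],[0,0,0.0006,0,0,0,0.02]],
])

```text
time: 11.7
ee_pos: [0.5384, -0.2053, 0.1382]
tool_rot: [[-0.917, 0.4, 0.001], [0.4, 0.917, -0.0], [-0.001, 0.0, -1.0]]
contact_force: [-1.8, 1.3, 6.1]
gripper_width: 0.0253
```

>>> drive_tool([
  [[0,0,0.0006,0,0,0,0.02],[0,0,0.0006,0,0,0,0.02],[0,0,0.0006,0,0,0,0.02],[0,0,0.0006,0,0,0,0.02],[0,0,0.0006,0,0,0,0.02],[0,0,0.0006,0,0,0,0.02]],
])

```text
time: 12.2
ee_pos: [0.5384, -0.2053, 0.1345]
tool_rot: [[-0.917, 0.399, 0.001], [0.399, 0.917, -0.0], [-0.001, 0.0, -1.0]]
contact_force: [-1.8, -0.1, 6.7]
gripper_width: 0.0259
```

>>> drive_tool([
  [[0,0,0.0005,0,0,0,0.02],[0,0,0.0005,0,0,0,0.02],[0,0,0.0005,0,0,0,0.02],[0,0,0.0005,0,0,0,0.02],[0,0,0.0005,0,0,0,0.02],[0,0,0.0005,0,0,0,0.02],[0,0,0.0005,0,0,0,0.02]],
])

```text
time: 12.78
ee_pos: [0.5384, -0.2053, 0.131]
tool_rot: [[-0.917, 0.4, 0.001], [0.4, 0.917, -0.0], [-0.001, 0.0, -1.0]]
contact_force: [-1.2, 0.5, 6.5]
gripper_width: 0.0253
```

>>> drive_tool([
  [[0,0,0.0003,0,0,0,0.02],[0,0,0.0003,0,0,0,0.02],[0,0,0.0003,0,0,0,0.02]],
])

```text
time: 13.03
ee_pos: [0.5384, -0.2053, 0.1301]
tool_rot: [[-0.917, 0.399, 0.001], [0.399, 0.917, -0.0], [-0.001, 0.0, -1.0]]
contact_force: [-1.8, 1.6, 5.8]
gripper_width: 0.025
```

>>> drive_tool([
  [[0,0,0.0003,0,0,0,0.02],[0,0,0.0003,0,0,0,0.02]],
])

```text
time: 13.2
ee_pos: [0.5384, -0.2053, 0.1295]
tool_rot: [[-0.917, 0.399, 0.001], [0.399, 0.917, -0.0], [-0.001, 0.0, -1.0]]
contact_force: [-2.0, 0.8, 6.2]
gripper_width: 0.0255
```

>>> drive_tool([
  [[0,0,0.0003,0,0,0,0.02],[0,0,0.0003,0,0,0,0.02]],
])

```text
time: 13.37
ee_pos: [0.5384, -0.2053, 0.1289]
tool_rot: [[-0.917, 0.399, 0.001], [0.399, 0.917, -0.0], [-0.001, 0.0, -1.0]]
contact_force: [-1.3, 0.4, 5.8]
gripper_width: 0.0255
```

>>> drive_tool([
  [[0,0,0.0002,0,0,0,0.02],[0,0,0.0002,0,0,0,0.02]],
])

```text
time: 13.53
ee_pos: [0.5384, -0.2053, 0.1285]
tool_rot: [[-0.917, 0.399, 0.001], [0.399, 0.917, -0.0], [-0.001, 0.0, -1.0]]
contact_force: [-1.9, 0.6, 7.7]
gripper_width: 0.0251
```

>>> drive_tool([
  [[0,0,0.0002,0,0,0,0.02],[0,0,0.0001,0,0,0,0.02]],
])

```text
time: 13.7
ee_pos: [0.5385, -0.2054, 0.1285]
tool_rot: [[-0.917, 0.399, 0.001], [0.399, 0.917, -0.0], [-0.001, 0.0, -1.0]]
contact_force: [-1.6, 0.9, 8.9]
gripper_width: 0.0254
```

>>> drive_tool([
  [[0,0,0.0003,0,0,0,0.02],[0,0,0,0,0,0,0.02]],
])

```text
time: 13.87
ee_pos: [0.5386, -0.2054, 0.1284]
tool_rot: [[-0.917, 0.4, 0.001], [0.4, 0.917, -0.0], [-0.001, 0.0, -1.0]]
contact_force: [-3.1, 0.8, 9.8]
gripper_width: 0.0253
```

Hard stop felt at nose height about 0.042, as expected. Withdrawing straight up.

>>> drive_tool([
  [[0,0,-0.001,0,0,0,0.02],[0,0,-0.002,0,0,0,0.02],[0,0,-0.004,0,0,0,0.02],[0,0,-0.008,0,0,0,0.02],[0,0,-0.01,0,0,0,0.02],[0,0,-0.012,0,0,0,0.02],[0,0,-0.012,0,0,0,0.02],[0,0,-0.012,0,0,0,0.02],[0,0,-0.01,0,0,0,0.02],[0,0,-0.009,0,0,0,0.02],[0,0,0,0,0,0,0.02],[0,0,0,0,0,0,0.02]],
])

```text
time: 14.87
ee_pos: [0.5383, -0.2053, 0.2078]
tool_rot: [[-0.917, 0.399, 0.001], [0.399, 0.917, -0.0], [-0.001, 0.0, -1.0]]
contact_force: [-0.2, -0.4, -1.7]
gripper_width: 0.025
```

```bash
python3 d.py '[.5015,.157,.208]'
```

```text
t 14.8667 pos [ 0.5383 -0.2053  0.2078] w 0.025 F [-0.21 -0.45 -1.7 ] T [-0.01 -0.06 -0.  ]
R [[-0.9168, 0.3994, 0.001], [0.3994, 0.9168, -0.0002], [-0.001, 0.0002, -1.0]]
tool shift [ 1.784e-01  3.174e-01 -3.000e-04]
```

>>> drive_tool([
  [[0.0178,0.0318,0,0,0,0,0.02],[0.0178,0.0318,0,0,0,0,0.02],[0.0178,0.0318,0,0,0,0,0.02],[0.0178,0.0318,0,0,0,0,0.02],[0.0178,0.0318,0,0,0,0,0.02],[0.0178,0.0318,0,0,0,0,0.02],[0.0178,0.0318,0,0,0,0,0.02],[0.0178,0.0318,0,0,0,0,0.02],[0.0178,0.0318,0,0,0,0,0.02],[0.0178,0.0318,0,0,0,0,0.02],[0,0,0,0,0,0,0.02],[0,0,0,0,0,0,0.02]],
])

```text
time: 15.87
ee_pos: [0.5009, 0.16, 0.2064]
tool_rot: [[-0.919, 0.395, -0.002], [0.395, 0.919, 0.0], [0.001, -0.001, -1.0]]
contact_force: [-0.2, -0.9, -1.3]
gripper_width: 0.0252
```

>>> drive_tool([
  [[0,0,0.01,0,0,0,0.02],[0,0,0.01,0,0,0,0.02],[0,0,0.01,0,0,0,0.02],[0,0,0,0,0,0,0.02],[0,0,0,0,0,0,0.02],[0,0,0,0,0,0,0.02]],
])

```text
time: 16.37
ee_pos: [0.5021, 0.1569, 0.1772]
tool_rot: [[-0.916, 0.4, -0.0], [0.4, 0.916, -0.0], [0.0, -0.0, -1.0]]
contact_force: [0.0, -0.6, -1.6]
gripper_width: 0.0252
```

```bash
python3 d.py '[.5018,.157,.1767]'; python3 - <<'E'
from h import *
A=capture('side');s=4
C=cv2.resize(A[150:270,150:290],None,fx=s,fy=s,interpolation=2)
D=cv2.resize(A[340:415,320:420],(240,180),interpolation=2)
C=cv2.copyMakeBorder(C,0,0,0,240,cv2.BORDER_CONSTANT);C[:180,560:]=D;cv2.imwrite('pics/c5.png',C)
E
```

```text
t 16.3667 pos [0.5021 0.1569 0.1772] w 0.0252 F [ 0.04 -0.6  -1.57] T [-0.04  0.02 -0.01]
R [[-0.9163, 0.4004, -0.0002], [0.4004, 0.9163, -0.0002], [0.0001, -0.0003, -1.0]]
tool shift [0.0003 0.     0.0005]
```

View pics/c5.png

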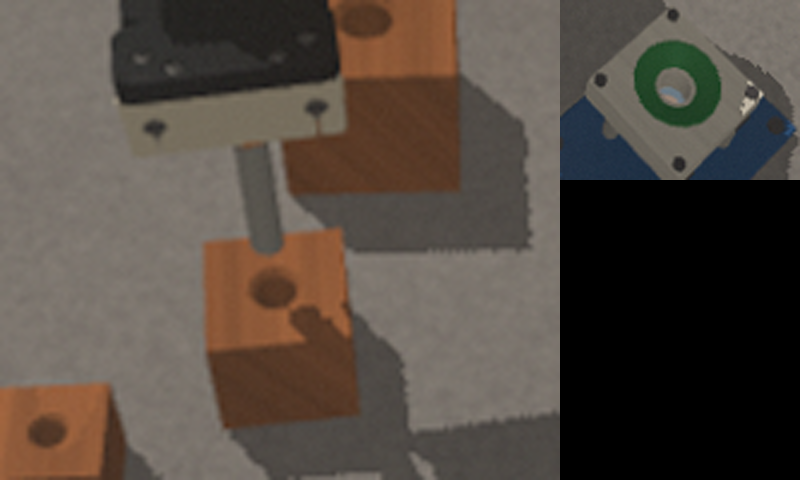

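The bore is now clear (673,88), and the nose at (268,250) hangs right above the hole at (273,288). Lowering by feel.

>>> drive_tool([
  [[0,0,0.008,0,0,0,0.02],[0,0,0.008,0,0,0,0.02],[0,0,0.006,0,0,0,0.02],[0,0,0.004,0,0,0,0.02],[0,0,0.002,0,0,0,0.02],[0,0,0.002,0,0,0,0.02],[0,0,0.002,0,0,0,0.02],[0,0,0.002,0,0,0,0.02],[0,0,0,0,0,0,0.02]],
])

```text
time: 17.17
ee_pos: [0.5019, 0.1574, 0.1431]
tool_rot: [[-0.917, 0.399, -0.0], [0.399, 0.917, -0.0], [0.0, -0.0, -1.0]]
contact_force: [-0.5, 1.0, -1.7]
gripper_width: 0.0253
```

>>> drive_tool([
  [[0,0,0.002,0,0,0,0.02],[0,0,0.002,0,0,0,0.02],[0,0,0.002,0,0,0,0.02],[0,0,0,0,0,0,0.02]],
])

```text
time: 17.5
ee_pos: [0.5017, 0.1574, 0.1369]
tool_rot: [[-0.917, 0.399, -0.0], [0.399, 0.917, -0.0], [0.0, -0.0, -1.0]]
contact_force: [-0.6, -0.3, -1.7]
gripper_width: 0.0254
```

Nose is 10 mm inside the hole with no contact, and 40 mm remain.

>>> drive_tool([
  [[0,0,0.004,0,0,0,0.02],[0,0,0.005,0,0,0,0.02],[0,0,0.005,0,0,0,0.02],[0,0,0.005,0,0,0,0.02],[0,0,0.005,0,0,0,0.02],[0,0,0.005,0,0,0,0.02],[0,0,0.004,0,0,0,0.02],[0,0,0.002,0,0,0,0.02],[0,0,0.002,0,0,0,0.02],[0,0,0.001,0,0,0,0.02],[0,0,0,0,0,0,0.02]],
])

```text
time: 18.42
ee_pos: [0.5019, 0.1574, 0.0992]
tool_rot: [[-0.917, 0.399, -0.0], [0.399, 0.917, -0.0], [0.0, -0.0, -1.0]]
contact_force: [0.5, 0.1, -2.1]
gripper_width: 0.0252
```

>>> drive_tool([
  [[0,0,0.0006,0,0,0,0.02],[0,0,0.0006,0,0,0,0.02],[0,0,0.0006,0,0,0,0.02],[0,0,0,0,0,0,0.02]],
])

```text
time: 18.75
ee_pos: [0.5019, 0.1574, 0.0975]
tool_rot: [[-0.917, 0.399, 0.0], [0.399, 0.917, 0.0], [-0.0, 0.0, -1.0]]
contact_force: [-0.6, -0.8, -3.1]
gripper_width: 0.0252
```

>>> drive_tool([
  [[0,0,0.0005,0,0,0,0.02],[0,0,0.0003,0,0,0,0.02],[0,0,0,0,0,0,0.02]],
])

```text
time: 19.0
ee_pos: [0.5019, 0.1575, 0.0967]
tool_rot: [[-0.917, 0.399, 0.0], [0.399, 0.917, 0.0], [-0.0, 0.0, -1.0]]
contact_force: [0.3, -0.4, -2.2]
gripper_width: 0.0252
```

>>> drive_tool([
  [[0,0,0,0,0,0,0.03],[0,0,0,0,0,0,0.04],[0,0,0,0,0,0,0.06],[0,0,0,0,0,0,0.08],[0,0,0,0,0,0,0.0918],[0,0,0,0,0,0,0.0918],[0,0,0,0,0,0,0.0918],[0,0,0,0,0,0,0.0918],[0,0,0,0,0,0,0.0918],[0,0,0,0,0,0,0.0918]],
])

```text
time: 19.83
ee_pos: [0.502, 0.1574, 0.0968]
tool_rot: [[-0.917, 0.399, 0.0], [0.399, 0.917, 0.0], [-0.0, 0.0, -1.0]]
contact_force: [0.0, -1.3, 1.1]
gripper_width: 0.0858
```

>>> drive_tool([
  [[0,0,0,0,0,0,0.0918],[0,0,-0.015,0,0,0,0.0918],[0,0,-0.02,0,0,0,0.0918],[0,0,-0.025,0,0,0,0.0918],[0,0,-0.025,0,0,0,0.0918],[0,0,-0.025,0,0,0,0.0918],[0,0,-0.02,0,0,0,0.0918],[0,0.03,0,0,0,0,0.0918],[0,0.03,0,0,0,0,0.0918],[0,0.03,0,0,0,0,0.0918],[0,0,0,0,0,0,0.0918],[0,0,0,0,0,0,0.0918]],
])

```text
time: 20.83
ee_pos: [0.5377, 0.2416, 0.2262]
tool_rot: [[-0.918, 0.397, -0.001], [0.397, 0.918, -0.0], [0.0, -0.0, -1.0]]
contact_force: [-1.0, -0.7, -0.6]
gripper_width: 0.0913
```

```bash
python3 d.py '[.5018,.157,.1767]'; python3 - <<'E'
from h import *
A=capture('side');cv2.imwrite('pics/c6.png',A)
E
```

```text
t 20.8333 pos [0.5377 0.2416 0.2262] w 0.0913 F [-1.02 -0.72 -0.59] T [-0.04 -0.03 -0.04]
R [[-0.9179, 0.3969, -0.0006], [0.3969, 0.9179, -0.0001], [0.0005, -0.0003, -1.0]]
tool shift [-0.0006 -0.0919  0.0495]
```

View pics/c6.png

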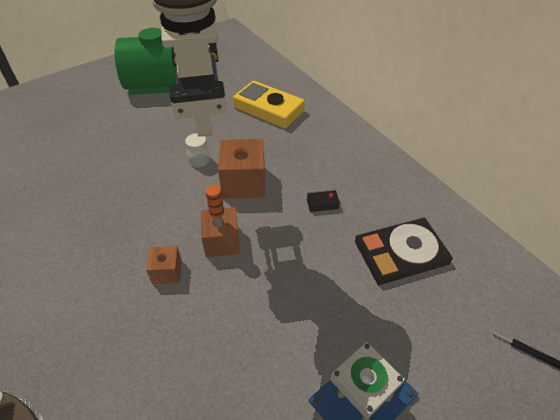

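The drift stands at (214,200) as at the start, and the bore at (368,376) is empty. The jar (197,148), battery (323,200) and disk (404,250) are where they were. Handing in.

```bash
python3 -c "
from workcell import hand_in
print(hand_in())"
```

```text
the job is handed in; nothing more can be done
None
```

The bushing is out of the hub and at the bottom of the receiver, and the drift is standing back in its tool block. I handed the job in after about 21 s of robot time.

- **Insertion and push:** I took the drift from the middle block and lowered it into the bore at about (0.538, −0.205) without feeling the cone. It met the bushing about 3 mm down. The push took about 8 N, and the readings taken showed at most about 12 N including the side load, against the 30 N limit. It ended on a clear hard stop with the nose about 42 mm above the bench, which matches 34 mm of travel.
- **Last checks:** The side picture after withdrawal shows the bore empty. After release, the drift stands in the block at the same place in the picture as at the start. The disk, battery box and jar are where they were, and the gripper is open and clear.
- **Disagreements and gaps:** Camera and arm positions for the hole and bore agreed to about 2 mm. The drift tip over the stand was up to about 4 mm off in one picture. I did not feel the nose touch the hole's floor before releasing, only that it was back at the height where I gripped it. The bushing's final position comes from the hard stop and the empty bore, as I could not see it in the receiver.

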